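Free, exercise and zero the bench thickness gauge

ROBOT

A 7-joint arm with a two-finger parallel gripper is mounted at the origin on the work surface. World frame = base frame: x ahead of the robot, y to its left, z up, the work surface at z = 0. Lengths are in mm, angles in rad, forces in N, time in s.
With the tool pointing down it reaches from about 400 to 875 mm from the base axis. Payload 4.4 kg.
Tool frame: the origin (TCP) lies at the very end of the fingers, on their centre line; the grasp point (between the pads) lies 19 mm behind it; y points along the fingers, z is the direction in which the jaws open and shut, and the axes are right-handed (so a half turn about y gives the same grasp; the last joint's range is limited). The gripper opens to 85 mm and grips with 20 to 120 N. Pads are 22 mm wide; open, the fingers measure 114 mm over their backs; the gripper's body (76 mm by 85 mm) begins 54 mm behind the grasp point. The pads swing forward as they close: fully open they stand 13 mm farther back than shut.
Start: joints at [-1.219, 0.628, 0.038, 1.517, -0.027, 0.996, -0.02], TCP at [263.717, 594.114, 231.313] pointing down, gripper open.
Joint ranges: [-3.06, 3.06], [-0.37, 2.12], [-1.25, 1.32], [0.18, 2.47], [-1.1, 4.24], [0.23, 1.98], [-2.94, 2.94]. Speed limits (rad/s): [2.57, 2.57, 3.14, 3.14, 3.14, 3.14, 3.14].

INTERFACE

Orientations are given as [roll, pitch, yaw] about the fixed x, y, z axes, in that order (R = Rz(yaw) Ry(pitch) Rx(roll)).
In Python, from cell import * gives the robot as it stands.
- The arm moves only by the tool apply_moves, never from a script. Its argument "targets" is a list of rows, each a list of 6 numbers: the shift along the tool's x, y, z in units of 40 mm (1.0 is 40 mm), then the turn, a rotation vector about the tool's x, y, z in units of 8 degrees (1.0 is 8 degrees). A call has 1 to 12 rows; each row shifts and turns the commanded pose from where the row before left it, along the tool's axes as they then stand; what a row does not reach is not made up. A row lasts 1/8 s, in which the tool goes at most 62.5 mm and 10.7 degrees, less where a joint would pass 70% of its speed; a pose out of reach is approached as far as the arm can. A call is refused whole if a number of a shift passes 1 or a number of a turn 1, either way. A call with a gripper value outside its range is refused whole. "jaw" is the gripper command: -1 is shut, 1 is fully open, values between are in proportion, set as the call begins (left out, the last holds). The fingers move at their own pace and stop on an object; the grip force is fixed at half the most. Time passes only in rows, so rows that do not move let the fingers close. It gives the time, the measured TCP pose, the force and the opening at its end, in the units of the state.
- read_state(): the state, without advancing time (a new reading comes with each control period).
- get_image(name): name is "scene" or "top"; returns the picture (384x512x3 uint8, red, green, blue); there is no depth.
- calibration(name): a dict with "fx", "fy", "cx", "cy" (pixels), "world_from_camera" (4x4, takes a point from camera to world coordinates). Camera axes: x right, y down, z forward; pixel columns grow to the right and rows downward; lengths in mm; the calibration is good to about 2 mm. A picture is of the moment at which its call begins. calibration takes no time and is no camera call.
- finish_job(): hands the job in, once; it reports no verdict.
The state is a dict: "clock": time; "qpos": joint angles; "qd": joint speeds; "tau": joint torques, N m; "eef_pos": TCP position; "tool_rot": TCP orientation; "force": force on the tool from outside, world axes, zero at the start; "torque": the same for the moment, N m; "width": finger opening in mm.
Only numpy, scipy, OpenCV 4.12 (cv2) and the standard library are available. Lean on these libraries where they do the work, as an engineer would, in place of code of your own. Each camera call takes 0.05 s, during which the arm holds its last target. There are 200 camera calls.

TASK

Make the green bench thickness gauge ready for use: first pull the wooden transport chock out from under its yellow pedal and put it in the yellow bin; then press the pedal right down to its stop, to lift the spindle, and let it come back up; and only then turn the black bezel of the slanting dial until the red zero mark stands at the tip of the needle. Leave all the other things on the bench where they are.

Things in the scene. Friction and masses are not known exactly. Their poses are not given: they have to be found in the camera images.
- gauge: bench thickness gauge, fixed: iron base plate x -170..115, y -75..75, 12 mm thick, rear wing x 5..115 to y 150; green housing x 10..110, y -50..50, its top sloping up to the rear at 35 degrees (140 mm high at x 50) with the dial; on +y an arm and spindle (x 60, y 125, to 175 mm high) over an anvil. Origin: on the bench, on the dial's and pedal's midline; +x to the rear, away from the pedal
- bezel_grip (a point): centre of the dial's black bezel, on its axis, halfway up its rim; turns with it. Bezel 62 mm across, 18 mm thick, on a 44 mm neck, its underside 18 mm clear of the sloping face: grip it across the diameter at any angle, tool along the dial's axis. Site z = that axis, outward, leaning 35 degrees from vertical toward the pedal ((-0.574, 0, 0.819) in the gauge's frame)
- bezel (a joint): angle of the bezel, rad, positive anticlockwise as one looks at the dial; at 0 the red zero mark is at the dial's top (farthest from the pedal). It turns freely either way without end: values 2 pi apart look the same. It stays where it is left
- needle (a joint): angle of the needle, rad, same sense and origin as the bezel's; the needle stands still. The dial reads zero when bezel and needle angles are equal (or differ by 2 pi)
- bezel_zero (a point): the red zero mark on the white dial face that turns with the bezel, 24 mm from the dial's axis
- needle_tip (a point): tip of the black needle, 24 mm from the dial's axis, just over the dial face (the short end of the needle is its tail)
- pedal (a joint): angle of the pedal, rad: 0 up at rest, 0.25 down on its stop. A spring brings it back; about 12 N on the pad holds it on the stop
- pedal_pad (a point): middle of the top of the rubber pad (40 by 40 mm) near the free end of the yellow pedal. Pedal: plate 105 long, 46 wide, 8 mm thick, hinged across y at x -45, z 45 mm of the gauge's frame, free end to -x. At rest it rises 0.25 rad to its free end (pad 72 mm above the bench); on the stop it is level (pad 52 mm up)
- chock: the pale wooden chock, 28 (x) by 120 (y) by 36 mm (z), lying on the gauge's base plate across and under the pedal, sticking out 12 to 62 mm on either side (at least 37 mm on the longer one), with some 8 mm of air under the pedal; it keeps the pedal from going down. Origin: centre of its underside
- chock_center (a point): centre of the chock
- bin_yellow: yellow open bin, fixed, 170 (x) by 120 (y) by 55 mm (z), walls and floor 4 mm. Origin: centre of its underside
- bin_blue: blue open bin of the same size, fixed; not to be used
- spray_can: bystander: black spray can with blue cap, 52 mm across, 150 mm tall, upright beside the pedal. Origin: centre of its underside
- battery: bystander: black battery pack, 75 by 50 mm, 58 mm tall, beside the pedal. Origin: centre of its underside
- drill: bystander: lime and black cordless drill standing on its battery, 200 mm tall, its chuck reaching 142 mm toward its own -x. Origin: centre of its underside
- tape_roll: bystander: blue roll, 80 mm across, 25 mm tall, lying flat. Origin: centre of its underside
- bit_case: bystander: lime tray of bits, 100 by 75 by 30 mm. Origin: centre of its underside
- socket: bystander: steel wrench socket, 24 mm across, 38 mm tall, standing on the rear wing of the gauge's base plate in front of the anvil. Origin: centre of its underside

How it is judged (in metres and radians):
On the way, in this order (a step that is already met when the one before it is completed fails the run):
1. the chock lies in the yellow bin, let go (x of chock_center in the frame of bin_yellow between -0.075 and 0.075 m and y of chock_center in the frame of bin_yellow between -0.052 and 0.052 m and z of chock_center in the frame of bin_yellow between 0 and 0.06 m and linear speed of chock below 0.02 m/s and contact force between chock and the fingers below 0.1 N), for 0.2 s.
2. the pedal is pressed down to its stop (value of joint pedal above 0.225 rad), for 0.1 s.
3. the pedal is let up again (value of joint pedal below 0.03 rad), for 0.1 s.
4. the red zero mark stands at the needle's tip (distance between bezel_zero and needle_tip below 0.003 m), for 0.2 s.
At the end, for the whole second after the job is handed in: The chock lies at rest inside the yellow bin, the pedal is up (below 0.03 rad), and the dial reads zero: the red mark is within 3 mm (about 7 degrees) of the needle's tip, with the bezel at rest (all of step 1 and distance between bezel_zero and needle_tip below 0.003 m and value of joint pedal below 0.03 rad and velocity of joint bezel between -0.05 and 0.05 rad/s); the robot touches nothing.
It fails at once if another loose thing on the bench (can, battery, drill, roll, bit tray, socket) is moved over 30 mm (distance of any of spray_can, battery, drill, tape_roll, bit_case, socket from where it was at the start of the episode above 0.03 m).
It also fails if it takes over 72 s, if anything falls off the work surface, if the arm or the gripper's body presses on something with over 40 N, if the wrist force passes 120 N, or if a joint passes its speed limit or range.

## Working session

There is one attempt and no reset: what is moved stays moved. The work goes in short steps, Python scripts to look and compute and a tool call to move; the robot and the scene stay as the last step left them, time stands still between calls to the robot, and variables do not carry over. Pictures are saved under pics/ and viewed, about 8 in all and at most 12, crops included, and the job is handed in when it is done.

Besides the shell and the picture viewer there is one more tool, called after "Request:" as name([rows], argument=value, ...), one row to a line, values as JSON. apply_moves: Moves the arm, as the interface text tells. Its arguments: {"type":"object","properties":{"targets":{"type":"array"},"jaw":{"type":"number"}},"required":["targets"]}

```bash
mkdir -p pics; ls; python3 - <<'E'
from cell import *
import cv2,numpy as np
for n in("scene","top"):
    cv2.imwrite(f"pics/{n}0.png",cv2.resize(get_image(n)[:,:,::-1],(800,600),interpolation=cv2.INTER_CUBIC))
    c=calibration(n);print(n,c["fx"],c["fy"],c["cx"],c["cy"]);print(np.round(c["world_from_camera"],3).tolist())
print(read_state())
E
```

```text
pics
scene 427.96404798052663 427.96404798052663 252.95552504891901 190.97052225037748
[[-0.62, 0.44, -0.649, 1366.495], [0.785, 0.358, -0.506, 588.569], [0.01, -0.823, -0.568, 783.406], [0.0, 0.0, 0.0, 1.0]]
top 404.62288771246205 404.62288771246205 255.31951038351008 197.62069691917955
[[0.011, -0.997, 0.08, 482.36], [-1.0, -0.011, -0.009, -13.106], [0.01, -0.08, -0.997, 1385.358], [0.0, 0.0, 0.0, 1.0]]
{'clock': 0.1, 'qpos': array([-1.21880276,  0.62923594,  0.03843501,  1.51827768, -0.02700377,
        0.996275  , -0.02001477]), 'qd': array([-0.0016187 , -0.00205345,  0.00048829, -0.00305375,  0.00021678,
        0.0002483 ,  0.00070883]), 'tau': array([ 3.36898942e-03, -5.64525926e+01,  1.23069808e+00, -1.93972671e+01,
        1.13268133e-02,  5.37295447e-03,  2.84065518e-07]), 'eef_pos': array([263.47457782, 593.59877569, 230.4892211 ]), 'tool_rot': array([-1.57247477e+00, -7.09292678e-06, -4.17802717e-01]), 'force': array([ 0.19446769, -0.11330541,  0.61945211]), 'torque': array([-0.0008423 , -0.08693276, -0.00510518]), 'width': 85.28386051901667}
```

View pics/scene0.png

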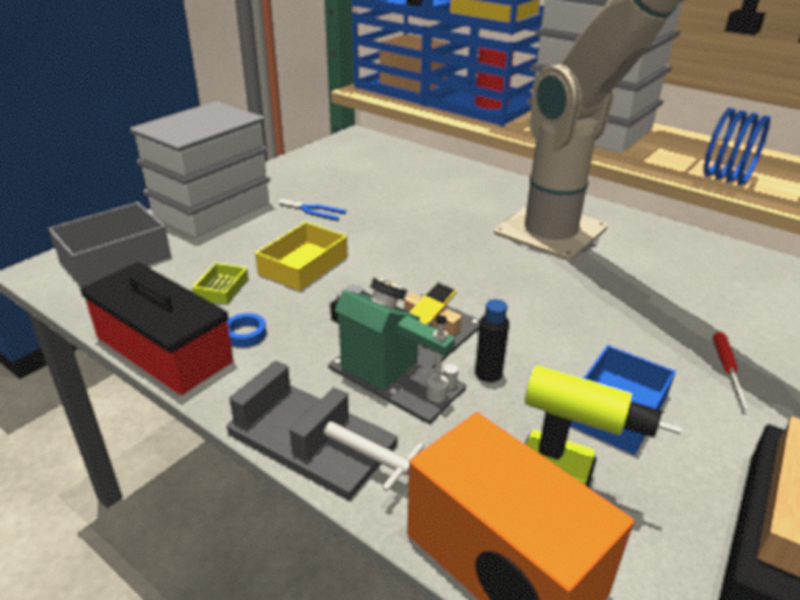

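View pics/top0.png

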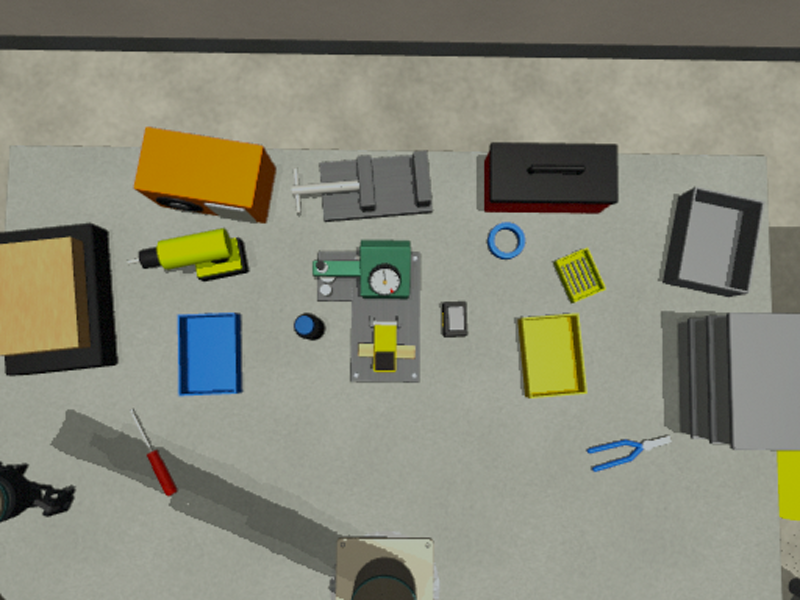

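The scene view shows the gauge mid-bench. In the top view the gauge sits at about (385,310), with the chock across the pedal at (387,351), the yellow bin at (552,355), the can at (308,326) and the battery at (454,319). Next I enlarge the gauge.

```bash
cat > h.py <<'E'
from cell import *
import cv2,numpy as np
from scipy.spatial.transform import Rotation as R
def ray(n,u,v,z):
    "world point at height z seen at native pixel u,v"
    c=calibration(n);T=np.array(c["world_from_camera"]);d=T[:3,:3]@[(u-c["cx"])/c["fx"],(v-c["cy"])/c["fy"],1];o=T[:3,3]
    return o+d*(z-o[2])/d[2]
def proj(n,p):
    c=calibration(n);T=np.array(c["world_from_camera"]);q=T[:3,:3].T@(np.atleast_2d(p)-T[:3,3]).T
    return np.c_[c["fx"]*q[0]/q[2]+c["cx"],c["fy"]*q[1]/q[2]+c["cy"]]
E
python3 - <<'E'
from h import *
im=np.mean([get_image("top").astype(float) for _ in range(4)],0).astype(np.uint8)[:,:,::-1]
a=cv2.resize(im[150:250,190:310],(720,600),interpolation=cv2.INTER_CUBIC)
cv2.imwrite("pics/topcrop.png",a)
b=cv2.resize(im[165:200,228:268],(800,700),interpolation=cv2.INTER_CUBIC)[:600]
cv2.imwrite("pics/dial.png",b)
E
```

```text
(no output)
```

View pics/topcrop.png

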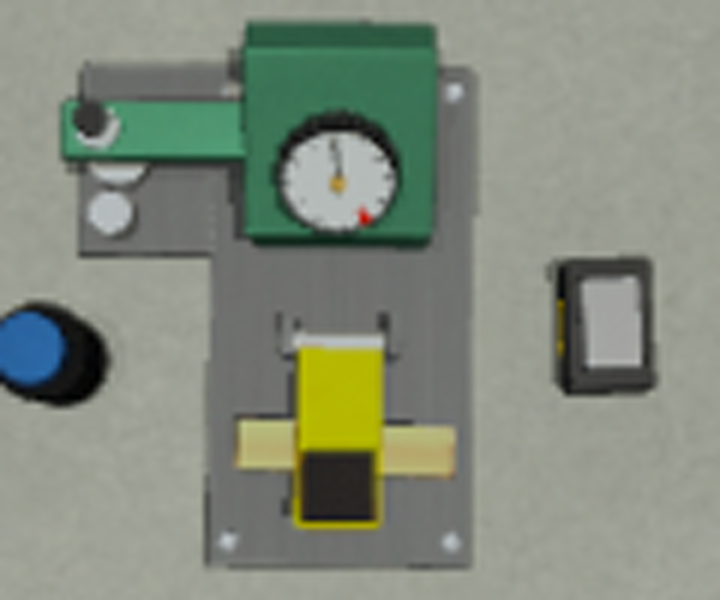

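View pics/dial.png

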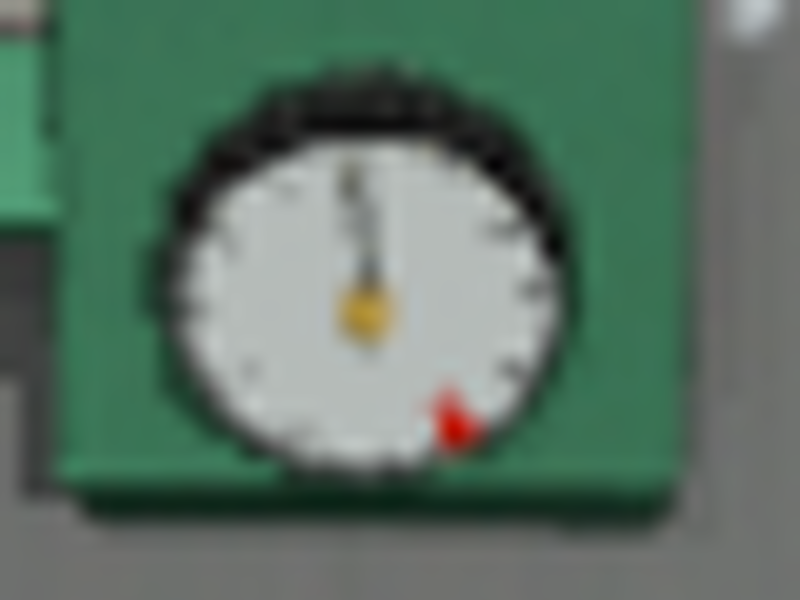

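The crops show the plate corners at (206,567), (470,566), (477,68) and (80,62). The chock top spans x 236 to 455, y 419 to 475. On the dial, the hub is at (365,312), the needle tip at (350,170) near the top, and the red mark at (458,425).

```bash
cat >> h.py <<'E'
def G(p,g):  # gauge -> world, g=(x,y,yaw)
    p=np.atleast_2d(p).astype(float);c,s=np.cos(g[2]),np.sin(g[2])
    return p@np.array([[c,s,0],[-s,c,0],[0,0,1]])+[g[0],g[1],0]
E
python3 - <<'E'
from h import *
from scipy.optimize import least_squares
cr=lambda x,y:((x+.5)/6-.5+190,(y+.5)/6-.5+150)
P=np.array([[-170,75,12],[-170,-75,12],[115,-75,12],[115,150,12],[5,150,12]])
px=np.array([cr(*p) for p in[(206,567),(470,566),(477,67),(80,62),(79,256)]])
f=least_squares(lambda g:(proj("top",G(P,g))-px).ravel(),[600,0,0]);g=f.x
print("gauge",g,f.fun.round(2))
inv=lambda w:np.r_[R.from_euler('z',-g[2]).apply(np.array([w[0]-g[0],w[1]-g[1],w[2]]))]
for p in[(236,419),(236,469),(455,428),(455,475)]:
    w=ray("top",*cr(*p),48);print("chock",w.round(1),inv(w).round(1))
# bin
for p in[(521,318),(578,314),(585,390),(530,397)]:
    print("bin",ray("top",(p[0]+.5)/1.5625-.5,(p[1]+.5)/1.5625-.5,55).round(1))
for p in [(566,392),(654,392),(650,260),(566,262)]: w=ray("top",*cr(*p),58);print("bat",inv(w).round(1))
n=np.array([-.5736,0,.8192]);up=np.array([.8192,0,.5736])
for off in(30,33,36):
    c=np.array([50,0,140])+off*n
    print(off,"hub pred crop",((proj("top",G(c,g))[0]+.5-[228,165])*20).round(1), "bez r31 top/bot/left/right",[((proj("top",G(c+31*v,g))[0]+.5-[228,165])*20).round(0).tolist() for v in(up,-up,np.array([0,1,0]),np.array([0,-1,0]))])
    T=np.array(calibration("top")["world_from_camera"]);o=T[:3,3]
    nw=G(n,[0,0,g[2]])[0];cw=G(c,g)[0]
    def pt(x,y):
        u,v=(x+.5)/20-.5+228,(y+.5)/20-.5+165
        w=ray("top",u,v,0);d=w-o;w=o+d*(nw@(cw-o))/(nw@d);q=inv(w)-c
        return q@up,q[1]
    h=np.array(pt(365,312))
    for nm,p in(("needle",(350,170)),("red",(458,428)),("redin",(445,395))):
        q=np.array(pt(*p));print(nm,q.round(1),np.degrees(np.arctan2(*(q-h)[::-1])).round(1),np.hypot(*(q-h)).round(1))
E
```

```text
gauge [6.04669528e+02 4.22248349e+00 1.98521781e-03] [-0.1  -0.19  0.37  0.35 -0.29 -0.04  0.23  0.12 -0.21 -0.24]
chock [516.2  61.   48. ] [-88.3  57.   48. ]
chock [488.8  60.6  48. ] [-115.7   56.6   48. ]
chock [512.6 -59.5  48. ] [-92.2 -63.5  48. ]
chock [486.8 -59.7  48. ] [-118.   -63.7   48. ]
bin [ 572.8 -282.8   55. ]
bin [ 582.6 -403.6   55. ]
bin [ 423.1 -416.4   55. ]
bin [ 407.4 -300.8   55. ]
bat [ -72.2 -123.8   58. ]
bat [ -71.8 -172.    58. ]
bat [   0.7 -169.8   58. ]
bat [  -0.8 -123.6   58. ]
30 hub pred crop [372.3 283.4] bez r31 top/bot/left/right [[373.0, 100.0], [372.0, 462.0], [168.0, 281.0], [576.0, 285.0]]
needle [19.2  3.3] 5.4 24.3
red [-25.  -13.2] -144.4 24.6
redin [-19.3 -11.2] -139.3 18.8
33 hub pred crop [372.  292.6] bez r31 top/bot/left/right [[372.0, 109.0], [372.0, 471.0], [167.0, 291.0], [577.0, 295.0]]
needle [20.7  3.3] 5.4 24.2
red [-23.3 -13.3] -144.4 24.5
redin [-17.6 -11.2] -139.3 18.7
36 hub pred crop [371.7 301.9] bez r31 top/bot/left/right [[372.0, 118.0], [371.0, 481.0], [167.0, 300.0], [577.0, 304.0]]
needle [22.2  3.2] 5.4 24.2
red [-21.7 -13.3] -144.4 24.4
redin [-16.  -11.3] -139.3 18.7
```

Request:
apply_moves([
  [0.85,0,-0.87,0,0,0],
  [0.85,0,-0.87,0,0,0],
  [0.85,0,-0.87,0,0,0],
  [0.85,0,-0.87,0,0,0],
  [0.85,0,-0.87,0,0,0],
  [0.85,0,-0.87,0,0,0],
  [0.85,0,-0.87,0,0,0],
  [0.85,0,-0.87,0,0,0],
  [0.85,0,-0.87,0,0,0],
  [0.85,0,-0.87,0,0,0],
  [0.85,0,-0.87,0,0,0],
  [0.85,0,-0.87,0,0,0],
], jaw=0.45)

```text
clock: 1.8
eef_pos: [467.7, 45.4, 231.5]
tool_rot: [-1.57, -0.001, -0.418]
force: [0.5, -0.4, 0.2]
width: 61.6
```

Request:
apply_moves([
  [0.85,0,-0.87,0,0,0],
  [0.85,0,-0.87,0,0,0],
  [0,0,0,0,0.94,0],
  [0,0,0,0,0.93,0],
  [0,0,0,0,0.93,0],
  [0,0,0,0,0.93,0],
  [0,0,0,0,0.93,0],
  [0,0,0,0,0.93,0],
  [0,0,0,0,0.93,0],
  [0,0,0,0,0.93,0],
  [0,0,0,0,0.93,0],
  [0,0,0,0,0,0],
])

```text
clock: 3.3
eef_pos: [501.1, -44.2, 231.3]
tool_rot: [-1.571, -0.0, -1.586]
force: [0.6, -0.3, -0.7]
width: 61.7
```

Request:
apply_moves([
  [0.08,0.95,0,0,0,0],
  [0,0.95,0,0,0,0],
  [0,0.9,0,0,0,0],
  [0,0.7,0,0,0,0],
  [0,0.6,0,0,0,0],
  [0,0.4,0,0,0,0],
  [0,0.4,0,0,0,0],
  [0,0.36,0,0,0,0],
  [0,0,0,0,0,0],
])

```text
clock: 4.42
eef_pos: [500.4, -47.5, 20.1]
tool_rot: [-1.572, 0.0, -1.588]
force: [-0.1, -0.5, 0.6]
width: 61.9
```

```bash
python3 - <<'E'
from h import *
im=get_image("top")[150:250,190:310,::-1]
s=get_image("scene")[165:275,190:340,::-1]
a=cv2.resize(im,(480,400),interpolation=cv2.INTER_CUBIC);b=cv2.resize(s,(545,400),interpolation=cv2.INTER_CUBIC)
cv2.imwrite("pics/grasp.png",cv2.resize(np.hstack([a,b]),(800,312)))
E
```

```text
(no output)
```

View pics/grasp.png

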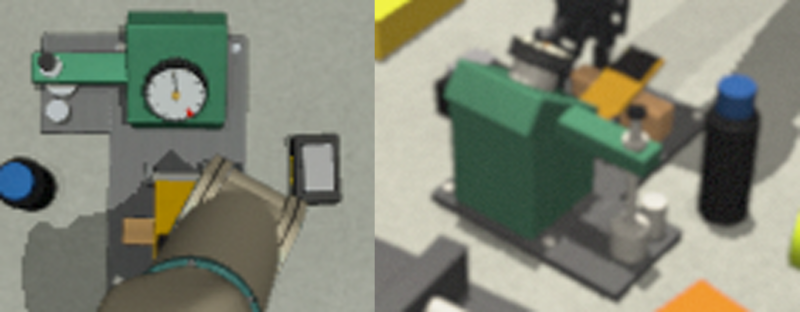

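The gripper is over the right (-y) end of the chock, clear of the pedal, and nothing has been touched. I'll close the jaws and lift 3 mm.

Request:
apply_moves([
  [0,0,0,0,0,0],
  [0,0,0,0,0,0],
  [0,0,0,0,0,0],
  [0,0,0,0,0,0],
  [0,0,0,0,0,0],
  [0,0,0,0,0,0],
  [0,-0.08,0,0,0,0],
  [0,0,0,0,0,0],
], jaw=-1)

```text
clock: 5.52
eef_pos: [501.2, -47.5, 24.3]
tool_rot: [-1.57, -0.0, -1.588]
force: [-1.2, -0.5, -0.7]
width: 26.8
```

Request:
apply_moves([
  [0.3,0,-0.1,0,0,0],
  [0.3,0,-0.1,0,0,0],
  [0.3,0,-0.1,0,0,0],
  [0.3,0,-0.1,0,0,0],
  [0.3,0,-0.1,0,0,0],
  [0.3,0,-0.1,0,0,0],
  [0.3,0,-0.1,0,0,0],
  [0.3,0,-0.1,0,0,0],
  [0,0,0,0,0,0],
])

```text
clock: 6.65
eef_pos: [466.9, -144.3, 24.1]
tool_rot: [-1.571, -0.001, -1.59]
force: [0.3, 0.4, -1.0]
width: 27.0
```

Request:
apply_moves([
  [0,-0.6,0,0,0,0],
  [0,-0.7,0,0,0,0],
  [0,-0.7,0,0,0,0],
  [0,-0.65,0,0,0,0],
  [0.75,0,-0.06,0,0,0],
  [0.75,0,-0.06,0,0,0],
  [0.75,0,-0.06,0,0,0],
  [0.75,0,-0.06,0,0,0],
  [0.75,0,-0.06,0,0,0],
  [0.75,0,-0.06,0,0,0],
  [0.75,0,-0.06,0,0,0],
  [0,0,0,0,0,0],
])

```text
clock: 8.15
eef_pos: [446.3, -355.1, 130.1]
tool_rot: [-1.571, -0.002, -1.591]
force: [-0.0, 1.4, -0.6]
width: 27.1
```

Request:
apply_moves([
  [0,0,0,0,0.95,0],
  [0,0,0,0,0.95,0],
  [0,0,0,0,0.95,0],
  [0,0,0,0,0.95,0],
  [0,0,0,0,0.95,0],
  [0,0,0,0,0.95,0],
  [0,0,0,0,0.95,0],
  [0,0,0,0,0.95,0],
  [0,0,0,0,0.95,0],
  [0,0,0,0,0.95,0],
  [0,0,0,0,0.9,0],
  [0,0,0,0,0,0],
])

```text
clock: 9.65
eef_pos: [447.5, -350.8, 129.6]
tool_rot: [-1.572, -0.001, -3.037]
force: [0.0, -0.6, -0.2]
width: 27.1
```

```bash
python3 - <<'E'
from h import *
im=get_image("top")[180:280,310:400,::-1]
s=get_image("scene")[120:220,120:270,::-1]
cv2.imwrite("pics/bin.png",np.hstack([cv2.resize(im,(320,356),interpolation=cv2.INTER_CUBIC),cv2.resize(s,(480,356),interpolation=cv2.INTER_CUBIC)]))
print(read_state()["qpos"].round(2))
E
```

```text
[ 0.2   0.75  0.69  1.86 -0.67  0.78 -0.22]
```

View pics/bin.png

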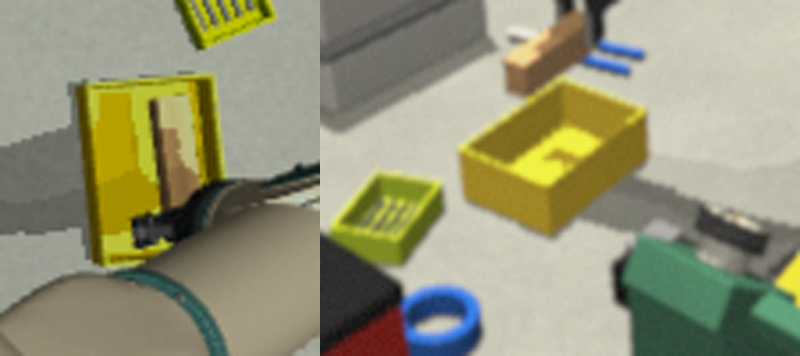

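The held chock appears over the bin, with its shift explained by parallax: chock centre at (178,150), bin centre at (150,170). I'll lower it and let go.

Request:
apply_moves([
  [0,0.6,0,0,0,0],
  [0,0.6,0,0,0,0],
  [0,0.5,0,0,0,0],
  [0,0.4,0,0,0,0],
  [0,0.3,0,0,0,0],
  [0,0.2,0,0,0,0],
  [0,0.15,0,0,0,0],
  [0,0,0,0,0,0],
])

```text
clock: 10.75
eef_pos: [447.0, -352.6, 19.9]
tool_rot: [-1.571, -0.0, -3.04]
force: [0.6, 0.2, -1.0]
width: 26.8
```

Request:
apply_moves([
  [0,0.07,0,0,0,0],
  [0,0,0,0,0,0],
])

```text
clock: 11.0
eef_pos: [447.1, -352.6, 17.4]
tool_rot: [-1.571, 0.0, -3.04]
force: [0.2, -0.6, -0.8]
width: 26.8
```

Request:
apply_moves([
  [0,0,0,0,0,0],
  [0,0,0,0,0,0],
  [0,0,0,0,0,0],
  [0,-0.2,0,0,0,0],
  [0,-0.4,0,0,0,0],
  [0,-0.7,0,0,0,0],
  [0,-0.9,0,0,0,0],
  [0,-0.9,0,0,0,0],
  [0,-0.7,0,0,0,0],
  [0,0,0,0,0,0],
], jaw=0.15)

```text
clock: 12.25
eef_pos: [448.0, -353.9, 172.5]
tool_rot: [-1.567, 0.004, -3.04]
force: [-0.4, -0.2, -0.2]
width: 49.1
```

```bash
python3 - <<'E'
from h import *
s=get_image("scene")[120:220,120:270,::-1]
cv2.imwrite("pics/bin2.png",cv2.resize(s,(600,400),interpolation=cv2.INTER_CUBIC))
g=[604.67,4.22,.002]
# pad centre at rest: arc from hinge
print(ray("top",(338+.5)/6-.5+190,(486+.5)/6-.5+150,72))
E
```

```text
[480.140652     4.16328428  72.        ]
```

View pics/bin2.png

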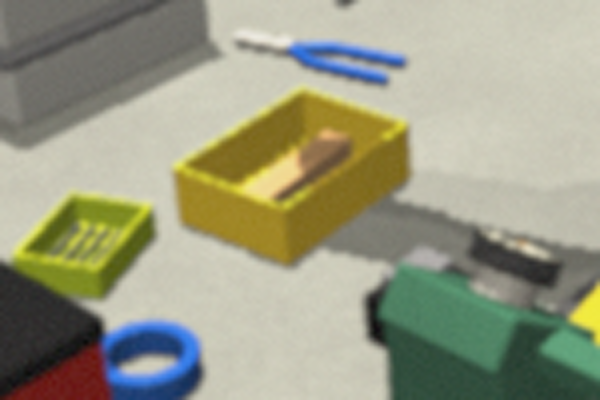

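The chock lies inside the yellow bin, around (300,165). Next is the pedal.

Request:
apply_moves([
  [0,0,0,0,-0.95,0],
  [0,0,0,0,-0.95,0],
  [0,0,0,0,-0.95,0],
  [0,0,0,0,-0.95,0],
  [0,0,0,0,-0.95,0],
  [0,0,0,0,-0.95,0],
  [0,0,0,0,-0.95,0],
  [0,0,0,0,-0.95,0],
  [0,0,0,0,-0.95,0],
  [0,0,0,0,-0.95,0],
  [0,0,0,0,-0.9,0],
  [0,0,0,0,0,0],
], jaw=-1)

```text
clock: 13.8
eef_pos: [446.4, -352.2, 168.6]
tool_rot: [-1.572, 0.001, -1.589]
force: [-0.4, -0.2, -0.3]
width: -0.1
```

Request:
apply_moves([
  [-0.9,0,0.08,0,0,0],
  [-0.9,0,0.08,0,0,0],
  [-0.9,0,0.08,0,0,0],
  [-0.9,0,0.08,0,0,0],
  [-0.9,0,0.08,0,0,0],
  [-0.9,0,0.08,0,0,0],
  [-0.9,0,0.08,0,0,0],
  [-0.9,0,0.08,0,0,0],
  [-0.9,0,0.08,0,0,0],
  [-0.85,0,0.08,0,0,0],
  [0,0,0,0,0,0],
])

```text
clock: 15.18
eef_pos: [484.9, 8.0, 168.8]
tool_rot: [-1.572, 0.001, -1.585]
force: [0.3, -0.7, 0.8]
width: 0.1
```

Request:
apply_moves([
  [0.1,0.6,-0.12,0,0,0],
  [0,0.6,0,0,0,0],
  [0,0.6,0,0,0,0],
  [0,0.4,0,0,0,0],
  [0,0.15,0,0,0,0],
  [0,0.15,0,0,0,0],
  [0,0.15,0,0,0,0],
  [0,0.1,0,0,0,0],
  [0,0,0,0,0,0],
])

```text
clock: 16.3
eef_pos: [477.7, 0.0, 59.8]
tool_rot: [-1.575, 0.0, -1.59]
force: [-5.9, -0.8, 11.1]
width: 0.1
```

Request:
apply_moves([
  [0,0.1,0,0,0,0],
  [0,0.1,0,0,0,0],
  [0,0,0,0,0,0],
  [0,0,0,0,0,0],
])

```text
clock: 16.8
eef_pos: [476.8, 0.1, 52.1]
tool_rot: [-1.576, 0.0, -1.59]
force: [-7.7, -1.5, 14.0]
width: -0.1
```

Request:
apply_moves([
  [0,0.06,0,0,0,0],
  [0,0,0,0,0,0],
  [0,0,0,0,0,0],
])

```text
clock: 17.18
eef_pos: [476.8, 0.1, 51.5]
tool_rot: [-1.576, 0.001, -1.59]
force: [-11.0, -0.6, 34.4]
width: -0.1
```

Request:
apply_moves([
  [0,-0.1,0,0,0,0],
  [0,-0.3,0,0,0,0],
  [0,-0.6,0,0,0,0],
  [0,-0.9,0,0,0,0],
  [0,-0.9,0,0,0,0],
  [0,-0.9,0,0,0,0],
  [0,-0.8,0,0,0,0],
  [-0.1,0,0.7,0,0,0],
  [0,0,0.7,0,0,0],
  [0,0,0.7,0,0,0],
  [0,0,0.7,0,0,0],
  [0,0,0,0,0,0],
], jaw=0.7)

```text
clock: 18.68
eef_pos: [593.9, 2.5, 229.0]
tool_rot: [-1.569, -0.001, -1.589]
force: [0.0, 0.3, -1.1]
width: 73.2
```

Request:
apply_moves([
  [0,0,0,0.9,0,0],
  [0,0,0,0.9,0,0],
  [0,0,0,0.9,0,0],
  [0,0,0,0.9,0,0],
  [0,0,0,0.78,0,0],
  [0,0,0,0,0,0],
  [0,0,0,0,0,0],
])

```text
clock: 19.55
eef_pos: [594.4, 13.4, 235.6]
tool_rot: [-1.102, 0.025, -1.573]
force: [-0.6, 0.3, 0.8]
width: 72.8
```

```bash
python3 - <<'E'
from h import *
s=read_state();print(s["qpos"].round(2),s["eef_pos"].round(1),s["width"]);r=R.from_euler("xyz",s["tool_rot"]).as_matrix();print(r.round(3))
a=get_image("scene")[165:275,190:340,::-1];b=get_image("top")[150:250,190:310,::-1]
cv2.imwrite("pics/ped.png",np.hstack([cv2.resize(b,(360,300),interpolation=cv2.INTER_CUBIC),cv2.resize(a,(409,300),interpolation=cv2.INTER_CUBIC)]))
E
```

```text
[-0.44  0.42  0.49  2.13 -0.93  0.26  0.83] [594.4  13.4 235.6] 72.79954127835997
[[-0.002  0.452  0.892]
 [-1.     0.021 -0.013]
 [-0.025 -0.892  0.452]]
```

View pics/ped.png

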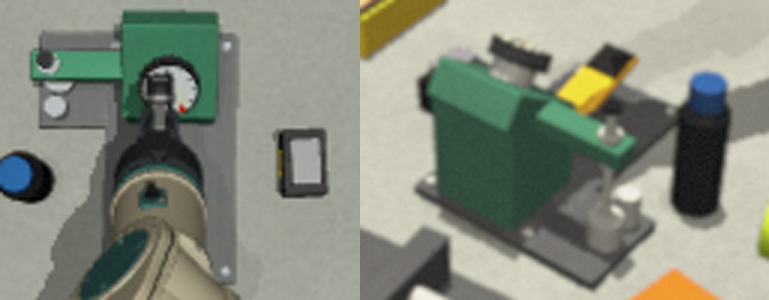

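The pedal is up again and free. The tilt stopped at 27° because joint 6 is near its lower limit (0.26, limit 0.23). I'll fit the kinematics to see which arm postures reach the dial pose.

```bash
cat > kin.py <<'E'
from h import *
import itertools
from scipy.optimize import least_squares
lo=np.array([-3.06,-.37,-1.25,.18,-1.1,.23,-2.94]);hi=np.array([3.06,2.12,1.32,2.47,4.24,1.98,2.94])
def fk(q,p,s):
    h,L1,L2,L3,a,b,c0=p;x,y,z=np.eye(3);q=np.array(q)*s
    M=np.eye(3);t=np.array([0,0,h])
    M=M@R.from_rotvec([0,0,q[0]]).as_matrix()@R.from_rotvec([0,q[1],0]).as_matrix()@R.from_rotvec([0,0,q[2]]).as_matrix()
    t=t+M@[a,0,L1];M=M@R.from_rotvec([0,q[3],0]).as_matrix()
    t=t+M@[-a,0,0]
    M=M@R.from_rotvec([0,0,q[4]]).as_matrix();t=t+M@[0,0,L2];M=M@R.from_rotvec([0,q[5],0]).as_matrix()
    M=M@R.from_rotvec([0,0,q[6]]).as_matrix();t=t+M@[b*np.cos(-q[6]),b*np.sin(-q[6]),L3]
    return t,M@R.from_rotvec([0,0,c0]).as_matrix()@np.array([[0,0,1],[1,0,0],[0,1,0]],float)
E
cat > fit.py <<'E'
from kin import *
s=read_state()
D=[([-1.2188,.62924,.03844,1.51828,-.027,.9963,-.02],[263.47,593.6,230.49],[-1.57247,0,-.4178]),
([.2,.75,.69,1.86,-.67,.78,-.22],[447.5,-350.8,129.6],[-1.572,-.001,-3.037]),
(s["qpos"],s["eef_pos"],s["tool_rot"])]
best=[]
for sg in itertools.product([1,-1],repeat=3):
    S=np.array([-1,1,sg[0],1,sg[1],1,sg[2]])
    def res(p):
        o=[]
        for q,e,r in D:
            t,M=fk(q,p,S);o+=list((t-e)/5);o+=list(((M-R.from_euler("xyz",r).as_matrix())/.02).ravel())
        return o
    for c0 in(0,np.pi/2,np.pi,-np.pi/2):
        f=least_squares(res,[350,400,400,300,0,0,c0]);best.append((f.cost,S.tolist(),f.x.round(3).tolist()))
best.sort(key=lambda b:b[0])
for b in best[:3]:print(b)
E
python3 fit.py
```

```text
(np.float64(15.043067325836335), [-1, 1, -1, 1, -1, 1, -1], [339.101, 500.828, 359.085, 322.455, 20.948, -25.199, -3.145])
(np.float64(15.043067325836352), [-1, 1, -1, 1, -1, 1, -1], [339.101, 500.828, 359.085, 322.455, 20.948, -25.199, 3.138])
(np.float64(15.043067325836383), [-1, 1, -1, 1, -1, 1, -1], [339.101, 500.828, 359.085, 322.455, 20.948, -25.199, 3.138])
```

```bash
cat > ik.py <<'E'
from kin import *
P=[339.1,500.8,359.1,322.5,20.9,-25.2,3.138];S=np.array([-1,1,-1,1,-1,1,-1])
qc=read_state()["qpos"]
def ang(th,phi): # tool rot: tilt th, then turn phi about tool y
    M0=R.from_euler("xyz",[-np.pi/2,0,-np.pi/2])
    return (M0*R.from_rotvec([th,0,0])*R.from_rotvec([0,phi,0])).as_matrix()
def ik(pos,M,q0):
    def res(q):
        t,A=fk(q,P,S);return np.r_[(t-pos)/10,((A-M)/.05).ravel(),(q-q0)*.02]
    f=least_squares(res,np.clip(q0,lo+.01,hi-.01),bounds=(lo,hi));r=res(f.x)
    return f.x,np.linalg.norm(r[:3])*10,np.degrees(np.linalg.norm(r[3:12])*.05/2**.5)
rng=np.random.default_rng(0)
if __name__=="__main__":
  for pos in([649,5,148],[600,5,218]):
   for phi in(75,0,-75):
    out=[]
    for k in range(25):
        q0=qc if k==0 else rng.uniform(lo,hi);q0=np.clip(q0,[-1.6,-.3,-1.2,.3,-1,.3,-2.9],[1.6,2,1.3,2.4,4.2,1.9,2.9])
        q,e,a=ik(np.array(pos),ang(np.radians(35),np.radians(phi)),q0)
        if k==0:print(pos,phi,"local",q.round(2),round(e,1),round(a,1))
        elif e<3 and a<1:out.append(q.round(2).tolist())
    print(len(out),*out[:5],sep="\n  ")
E
python3 ik.py
```

```text
[649, 5, 148] 75 local [-0.33  0.63  0.4   1.98 -1.1   0.23 -0.33] 19.9 9.1
16
  [0.8, 1.04, -1.25, 2.13, 1.96, 0.91, -2.88]
  [0.33, 0.65, -0.42, 2.09, 2.28, 0.28, 2.81]
  [0.76, 0.96, -1.13, 2.13, 1.97, 0.79, -2.94]
  [0.76, 0.96, -1.13, 2.13, 1.97, 0.79, -2.94]
  [-0.62, 0.78, 0.82, 2.11, 4.24, 0.51, 0.48]
[649, 5, 148] 0 local [-0.33  0.63  0.4   1.98 -1.1   0.23  0.98] 19.9 9.1
20
  [0.8, 1.04, -1.25, 2.13, 1.96, 0.91, -1.57]
  [0.43, 0.68, -0.56, 2.1, 2.16, 0.36, -2.01]
  [0.65, 0.81, -0.9, 2.12, 2.01, 0.59, -1.76]
  [-0.29, 0.64, 0.34, 2.08, 3.88, 0.23, 2.28]
  [0.42, 0.68, -0.55, 2.1, 2.17, 0.35, -2.03]
[649, 5, 148] -75 local [-0.33  0.63  0.4   1.98 -1.1   0.23  2.29] 19.9 9.1
15
  [0.8, 1.04, -1.25, 2.13, 1.96, 0.91, -0.26]
  [0.62, 0.79, -0.85, 2.11, 2.03, 0.55, -0.48]
  [0.25, 0.63, -0.32, 2.08, 2.4, 0.23, -1.01]
  [0.25, 0.63, -0.32, 2.08, 2.4, 0.23, -1.01]
  [0.8, 1.04, -1.25, 2.13, 1.96, 0.91, -0.26]
[600, 5, 218] 75 local [-0.46  0.45  0.53  2.13 -1.1   0.23 -0.31] 14.8 6.3
19
  [-0.48, 0.47, 0.55, 2.2, 4.24, 0.23, 0.61]
  [-0.48, 0.47, 0.55, 2.2, 4.24, 0.23, 0.61]
  [0.8, 0.67, -1.09, 2.21, 1.81, 0.59, -2.94]
  [0.87, 0.78, -1.25, 2.22, 1.8, 0.74, -2.89]
  [0.87, 0.78, -1.25, 2.22, 1.8, 0.74, -2.89]
[600, 5, 218] 0 local [-0.46  0.45  0.53  2.13 -1.1   0.23  1.  ] 14.8 6.3
19
  [0.85, 0.74, -1.19, 2.22, 1.8, 0.68, -1.6]
  [0.7, 0.59, -0.92, 2.21, 1.84, 0.45, -1.7]
  [0.87, 0.78, -1.25, 2.22, 1.8, 0.74, -1.58]
  [0.75, 0.62, -1.0, 2.21, 1.83, 0.51, -1.66]
  [0.48, 0.48, -0.58, 2.2, 1.95, 0.26, -1.86]
[600, 5, 218] -75 local [-0.46  0.45  0.53  2.13 -1.1   0.23  2.31] 14.8 6.3
11
  [0.44, 0.47, -0.53, 2.2, 1.98, 0.23, -0.58]
  [0.87, 0.78, -1.25, 2.22, 1.8, 0.74, -0.27]
  [0.87, 0.78, -1.25, 2.22, 1.8, 0.74, -0.27]
  [0.87, 0.78, -1.25, 2.22, 1.8, 0.74, -0.27]
  [0.44, 0.47, -0.53, 2.2, 1.98, 0.23, -0.58]
```

The dial pose is reachable only with the elbow on the other side (q3 < 0, q5 ≈ 2). I'll model the controller as local minimum-change IK and check that against the recorded joint values, then plan moves that bring the arm there.

```bash
cat > sim.py <<'E'
from kin import *
P=[339.1,500.8,359.1,322.5,20.9,-25.2,3.138];S=np.array([-1,1,-1,1,-1,1,-1])
def err(q,t,M):
    a,A=fk(q,P,S);return np.r_[(t-a)/300,R.from_matrix(M@A.T).as_rotvec()]
def jac(q,t,M):
    e0=err(q,t,M);return np.array([(e0-err(q+1e-5*np.eye(7)[i],t,M))/1e-5 for i in range(7)]).T,e0
def step(q,t,M,lam=.02,bias=0,qn=None,it=4):
    for _ in range(it):
        J,e=jac(q,t,M);free=np.ones(7,bool)
        for _ in range(3):
            Jf=J[:,free];K=Jf.T@np.linalg.inv(Jf@Jf.T+lam**2*np.eye(6));d=np.zeros(7);d[free]=K@e
            if bias: d[free]+=bias*((np.eye(free.sum())-K@Jf)@(qn-q)[free])
            bad=((q+d<lo+.01)&(d<0)|(q+d>hi-.01)&(d>0))&free
            if not bad.any():break
            free&=~bad
        q=np.clip(q+d,lo+.01,hi-.01)
    return q
def run(q,rows,**k):
    t,M=fk(q,P,S)
    for r in rows:
        t1=t+M@(40*np.array(r[:3]));M1=M@R.from_rotvec(np.radians(8)*np.array(r[3:])).as_matrix()
        q=step(q,t1,M1,**k);t,M=fk(q,P,S) if np.linalg.norm(err(q,t1,M1))>.02 else (t1,M1)
    return q
X=lambda n,*r:[list(r)]*n
seq1=X(14,.85,0,-.87,0,0,0)+X(9,0,0,0,0,.93,0)+[[.08,.95,0,0,0,0]]+X(4,0,1,0,0,0,0)+[[0,.32,0,0,0,0],[0,-.08,0,0,0,0]]+X(8,.3,0,-.1,0,0,0)+X(4,0,-.66,0,0,0,0)+X(7,.75,0,-.06,0,0,0)+X(11,0,0,0,0,.95,0)
seq2=X(4,0,.7,0,0,0,0)+X(6,0,-.63,0,0,0,0)+X(11,0,0,0,0,-.95,0)+X(10,-.9,0,.08,0,0,0)+X(5,.02,.58,-.02,0,0,0)+X(5,0,-.9,0,0,0,0)+X(4,0,0,.7,0,0,0)+X(5,0,0,0,.88,0,0)
if __name__=="__main__":
    q0=np.array([-1.219,.628,.038,1.517,-.027,.996,-.02])
    for b in(0,.05,.3,1):
        a=run(q0,seq1,bias=b,qn=q0);c=run(a,seq2,bias=b,qn=q0)
        print(b,a.round(2),c.round(2))
    print("real [.2,.75,.69,1.86,-.67,.78,-.22] [-.44 .42 .49 2.13 -.93 .26 .83]")
E
python3 sim.py
```

```text
0 [ 0.12  0.76  0.81  1.92 -0.77  0.8  -0.11] [-0.48  0.37  0.54  2.11 -0.54  0.33  0.45]
0.05 [ 0.21  0.71  0.66  1.93 -0.64  0.73 -0.22] [-0.33  0.34  0.35  2.11 -0.38  0.3   0.31]
0.3 [ 0.21  0.71  0.66  1.93 -0.64  0.73 -0.22] [-0.28  0.34  0.3   2.11 -0.34  0.29  0.28]
1 [ 0.21  0.71  0.66  1.93 -0.64  0.73 -0.22] [-0.26  0.34  0.28  2.11 -0.32  0.29  0.26]
real [.2,.75,.69,1.86,-.67,.78,-.22] [-.44 .42 .49 2.13 -.93 .26 .83]
```

```bash
cat > plan.py <<'E'
from sim import *
qc=read_state()["qpos"]
def tilt(phi,deg,n):
    v=R.from_rotvec([0,-np.radians(phi),0]).apply([1,0,0])*deg/8/n;return X(n,0,0,0,*v)
n0=np.array([.574,0,-.819])
def goto(q,tgt,phi,n,b):
    M=(R.from_euler("xyz",[-np.pi/2,0,-np.pi/2])*R.from_rotvec([np.radians(35),0,0])*R.from_rotvec([0,np.radians(phi),0])).as_matrix()
    t0,M0=fk(q,P,S);rv=R.from_matrix(M@M0.T).as_rotvec()
    for i in range(1,n+1):
        q=step(q,t0+(tgt-t0)*i/n,R.from_rotvec(rv*i/n).as_matrix()@M0,bias=b,qn=np.array([-1.219,.628,.038,1.517,-.027,.996,-.02]))
    e=err(q,tgt,M);return q,np.linalg.norm(e[:3])*300,np.degrees(np.linalg.norm(e[3:]))
E
cat > p1.py <<'E'
from plan import *
for b in(0,.02):
  for N in(-60,-90,-120,-150):
    q=run(qc,tilt(0,-27,4),bias=b,qn=qc*0)
    q1=run(q,X(20,0,0,0,0,N/160,0),bias=b,qn=qc*0)
    tg=np.array([649,5,148.]);q2=goto(q1,tg-80*n0,N,12,b);q3=goto(q2[0],tg,N,8,b);q4=goto(q3[0],tg,min(N+147,0),20,b);q5=goto(q4[0],tg,-150,20,b)
    print(b,N,q1.round(2),*[(x[0].round(2).tolist(),round(x[1],1),round(x[2],1)) for x in(q2,q3,q4,q5)],sep="\n  ")
E
python3 p1.py
```

```text
0
  -60
  [-0.35  0.58  0.5   1.69 -0.35  0.97  1.33]
  ([-0.51, 0.48, 0.62, 2.1, -1.08, 0.3, 2.02], np.float64(19.2), np.float64(7.3))
  ([-0.38, 0.64, 0.48, 1.96, -1.08, 0.3, 2.0], np.float64(24.5), np.float64(10.0))
  ([-0.36, 0.64, 0.44, 1.97, -1.08, 0.26, 0.96], np.float64(23.3), np.float64(9.5))
  ([-1.09, 1.12, 1.07, 1.94, -1.08, 0.24, 2.6], np.float64(79.0), np.float64(33.0))
0
  -90
  [-0.26  0.55  0.36  1.69 -0.26  0.95  1.78]
  ([-0.5, 0.48, 0.6, 2.1, -1.07, 0.29, 2.53], np.float64(19.2), np.float64(7.3))
  ([-0.37, 0.64, 0.46, 1.96, -1.07, 0.29, 2.51], np.float64(24.4), np.float64(10.0))
  ([-0.35, 0.63, 0.43, 1.97, -1.07, 0.26, 0.95], np.float64(23.4), np.float64(9.5))
  ([-1.09, 1.11, 1.07, 1.94, -1.08, 0.24, 2.59], np.float64(79.0), np.float64(33.0))
0
  -120
  [-0.17  0.54  0.23  1.69 -0.17  0.93  2.22]
  ([-0.17, 0.42, 0.2, 2.02, -0.26, 0.32, 2.31], np.float64(32.0), np.float64(12.2))
  ([-0.33, 0.63, 0.41, 1.95, -0.9, 0.27, 2.87], np.float64(26.8), np.float64(10.9))
  ([-0.35, 0.63, 0.43, 1.97, -1.06, 0.26, 0.94], np.float64(23.6), np.float64(9.6))
  ([-1.09, 1.12, 
[... 1289 characters left out ...]
47, 0.49, -0.57, 2.19, 1.98, 0.26, 0.22], np.float64(0.0), np.float64(0.0))
  ([0.44, 0.68, -0.57, 2.1, 2.16, 0.36, 0.09], np.float64(0.0), np.float64(0.0))
  ([0.66, 0.83, -0.94, 2.12, 2.0, 0.61, -1.74], np.float64(0.0), np.float64(0.0))
  ([0.3, 0.64, -0.38, 2.09, 2.33, 0.26, 0.39], np.float64(0.0), np.float64(0.0))
0.02
  -150
  [ 0.35  0.59 -0.55  1.69  0.33  0.96  2.31]
  ([0.48, 0.49, -0.58, 2.19, 1.97, 0.26, 0.75], np.float64(0.0), np.float64(0.0))
  ([0.4, 0.67, -0.52, 2.1, 2.2, 0.33, 0.56], np.float64(0.0), np.float64(0.0))
  ([0.67, 0.84, -0.95, 2.12, 2.0, 0.62, -1.68], np.float64(0.0), np.float64(0.0))
  ([0.3, 0.64, -0.38, 2.09, 2.32, 0.26, 0.4], np.float64(0.0), np.float64(0.0))
```

```bash
cat > p2.py <<'E'
from plan import *
def Mor(al,th,phi):
    k=R.from_euler("z",al,degrees=True).apply([0,-1,0])
    return (R.from_rotvec(k*np.radians(th))*R.from_euler("xyz",[-np.pi/2,0,-np.pi/2])*R.from_rotvec([0,np.radians(phi),0]))
def rows(Ms):
    return [[0,0,0]+((a.inv()*b).as_rotvec()/np.radians(8)).tolist() for a,b in zip(Ms,Ms[1:])]
tg=np.array([649,5,148.])
if __name__=="__main__":
  for b in(0,.01):
   for phi in(0,-60,-100):
    for al0 in(60,90,-60,-90):
     for th in (35,):
      Q=np.array([-1.219,.628,.038,1.517,-.027,.996,-.02])
      q=run(qc,tilt(0,-27,4),bias=b,qn=Q);qd=run(q,X(13,0,0,0,0,phi/104,0),bias=b,qn=Q)
      Ms=[Mor(al0,t,phi) for t in np.linspace(0,th,7)]+[Mor(a,th,phi) for a in np.linspace(al0,0,13)[1:]]
      r=rows(Ms);qa=run(qd,r[:6],bias=b,qn=Q);qb=run(qa,r[6:],bias=b,qn=Q)
      g=goto(qb,tg-80*n0,phi,6,b)
      print(b,phi,al0,qd.round(2),qa.round(2),qb.round(2),round(g[1],1),round(g[2],1),np.abs(r).max().round(2))
E
python3 p2.py
```

```text
0 0 60 [-0.51  0.64  0.76  1.68 -0.53  1.03  0.44] [ 0.13  0.51  0.19  1.94 -1.03  0.86  1.05] [-0.44  0.4   0.51  2.14 -1.09  0.25  1.02] 17.5 6.7 0.63
0 0 90 [-0.51  0.64  0.76  1.68 -0.53  1.03  0.44] [-0.03  0.69  0.49  1.65 -0.91  1.34  0.84] [-0.43  0.4   0.5   2.14 -1.08  0.24  1.01] 17.4 6.6 0.73
0 0 -60 [-0.51  0.64  0.76  1.68 -0.53  1.03  0.44] [-1.03  0.8   1.11  1.95 -0.3   0.54  0.07] [-0.56  0.43  0.62  2.14 -1.09  0.25  0.93] 17.6 6.7 0.63
0 0 -90 [-0.51  0.64  0.76  1.68 -0.53  1.03  0.44] [-0.91  0.89  1.05  1.65 -0.18  1.    0.04] [-0.6   0.44  0.68  2.13 -1.09  0.28  0.93] 18.6 7.1 0.73
0 -60 60 [-0.35  0.58  0.5   1.69 -0.35  0.97  1.33] [ 0.16  0.51  0.14  1.94 -1.01  0.84  2.08] [-0.43  0.4   0.5   2.14 -1.09  0.25  2.06] 17.5 6.7 0.73
0 -60 90 [-0.35  0.58  0.5   1.69 -0.35  0.97  1.33] [ 0.13  0.65  0.23  1.65 -0.79  1.23  1.8 ] [-0.42  0.4   0.49  2.14 -1.07  0.25  2.05] 17.9 6.8 0.63
0 -60 -60 [-0.35  0.58  0.5   1.69 -0.35  0.97  1.33] [-0.94  0.69  0.93  1.95  0.04  0.51  0.81] [ 0.61  0.48 -0.76  2.21  1.78  0.3  -0.64] 0.0 0.0 0.63
0 -60 -90 [-0.35  0.5
[... 1950 characters left out ...]
  0.7 ] [ 0.63  0.49 -0.79  2.21  1.77  0.32 -0.63] 0.0 0.0 0.63
0.01 -100 60 [-0.1   0.53  0.13  1.69 -0.11  0.93  1.82] [ 0.51  0.52 -0.33  1.95 -0.77  0.66  2.59] [-0.3   0.38  0.37  2.14 -1.07  0.24  2.82] 19.0 7.4 0.56
0.01 -100 90 [-0.1   0.53  0.13  1.69 -0.11  0.93  1.82] [ 0.39  0.65 -0.17  1.66 -0.58  1.09  2.32] [-0.4   0.4   0.47  2.14 -1.06  0.24  2.74] 17.9 6.9 0.72
0.01 -100 -60 [-0.1   0.53  0.13  1.69 -0.11  0.93  1.82] [-0.69  0.56  0.54  1.94  0.53  0.59  1.08] [ 0.53  0.45 -0.65  2.2   1.8   0.24  0.02] 0.0 0.0 0.69
0.01 -100 -90 [-0.1   0.53  0.13  1.69 -0.11  0.93  1.82] [-0.55  0.66  0.38  1.64  0.4   1.05  1.28] [ 0.53  0.45 -0.65  2.2   1.8   0.24  0.02] 0.0 0.0 0.72
```

Request:
apply_moves([
  [0,0,0,-0.85,0,0],
  [0,0,0,-0.85,0,0],
  [0,0,0,-0.85,0,0],
  [0,0,0,-0.8,0,0],
  [0,0,0,0,0,0],
])

```text
clock: 20.27
eef_pos: [596.1, 12.5, 234.6]
tool_rot: [-1.569, 0.022, -1.573]
force: [0.6, -0.1, -0.7]
width: 72.3
```

Request:
apply_moves([
  [0,0,0,0,-0.92,0],
  [0,0,0,0,-0.92,0],
  [0,0,0,0,-0.92,0],
  [0,0,0,0,-0.92,0],
  [0,0,0,0,-0.92,0],
  [0,0,0,0,-0.92,0],
  [0,0,0,0,-0.92,0],
  [0,0,0,0,-0.92,0],
  [0,0,0,0,-0.92,0],
  [0,0,0,0,-0.92,0],
  [0,0,0,0,-0.92,0],
  [0,0,0,0,0,0],
])

```text
clock: 21.78
eef_pos: [593.7, 12.9, 235.6]
tool_rot: [-1.546, 0.002, -0.162]
force: [0.4, 0.2, -0.6]
width: 72.3
```

```bash
cat > p3.py <<'E'
from p2 import *
import sys
s=read_state();q=s["qpos"];print(q.round(2),s["eef_pos"].round(1),s["tool_rot"].round(3))
phi,al0=float(sys.argv[1]),float(sys.argv[2])
Ms=[Mor(al0,t,phi) for t in np.linspace(0,35,6)]+[Mor(a,35,phi) for a in np.linspace(al0,0,13)[1:]]
r=rows(Ms);qa=run(q,r[:5]);qb=run(qa,r[5:]);g=goto(qb,tg-80*n0,phi,6,0)
print(np.round(r,2).tolist());print(qa.round(2),qb.round(2),g)
E
python3 p3.py -82 -90
```

```text
[-0.32  0.57  0.42  1.69 -0.31  0.95  1.63] [593.7  12.9 235.6] [-1.546  0.002 -0.162]
[[0.0, 0.0, 0.0, -0.87, 0.0, -0.12], [0.0, 0.0, 0.0, -0.87, -0.0, -0.12], [0.0, 0.0, 0.0, -0.87, 0.0, -0.12], [0.0, 0.0, 0.0, -0.87, 0.0, -0.12], [0.0, 0.0, 0.0, -0.87, -0.0, -0.12], [0.0, 0.0, 0.0, 0.11, 0.17, -0.53], [0.0, 0.0, 0.0, 0.18, 0.17, -0.51], [0.0, 0.0, 0.0, 0.24, 0.17, -0.48], [0.0, 0.0, 0.0, 0.3, 0.17, -0.44], [0.0, 0.0, 0.0, 0.36, 0.17, -0.4], [0.0, 0.0, 0.0, 0.41, 0.17, -0.35], [0.0, 0.0, 0.0, 0.45, 0.17, -0.29], [0.0, 0.0, 0.0, 0.48, 0.17, -0.23], [0.0, 0.0, 0.0, 0.51, 0.17, -0.17], [0.0, 0.0, 0.0, 0.53, 0.17, -0.1], [0.0, 0.0, 0.0, 0.54, 0.17, -0.03], [0.0, 0.0, 0.0, 0.54, 0.17, 0.04]]
[-0.76  0.76  0.71  1.62  0.12  1.02  1.17] [ 0.44  0.45 -0.58  2.2   1.84  0.25 -0.39] (array([ 0.48809542,  0.49700672, -0.59464699,  2.1935221 ,  1.96824614,
        0.26946715, -0.43491228]), np.float64(5.997287274039327e-09), np.float64(2.40421704588798e-09))
```

Request:
apply_moves([
  [0,0,0,0,-0.95,0],
  [0,0,0,0,-0.95,0],
  [0,0,0,0,-0.95,0],
  [0,0,0,0,-0.95,0],
  [0,0,0,0,-0.95,0],
  [0,0,0,0,0,0],
])

```text
clock: 22.52
eef_pos: [594.1, 13.0, 235.4]
tool_rot: [-1.55, -0.014, 0.499]
force: [-0.3, 1.0, 0.7]
width: 72.6
```

```bash
python3 p3.py -120 -90
```

```text
[-0.2   0.55  0.23  1.68 -0.18  0.93  2.18] [594.1  13.  235.4] [-1.55  -0.014  0.499]
[[0.0, 0.0, 0.0, -0.76, 0.0, 0.44], [0.0, 0.0, 0.0, -0.76, 0.0, 0.44], [0.0, 0.0, 0.0, -0.76, -0.0, 0.44], [0.0, 0.0, 0.0, -0.76, 0.0, 0.44], [0.0, 0.0, 0.0, -0.76, 0.0, 0.44], [0.0, 0.0, 0.0, -0.24, 0.17, -0.48], [0.0, 0.0, 0.0, -0.17, 0.17, -0.51], [0.0, 0.0, 0.0, -0.1, 0.17, -0.53], [0.0, 0.0, 0.0, -0.04, 0.17, -0.54], [0.0, 0.0, 0.0, 0.04, 0.17, -0.54], [0.0, 0.0, 0.0, 0.1, 0.17, -0.53], [0.0, 0.0, 0.0, 0.17, 0.17, -0.51], [0.0, 0.0, 0.0, 0.24, 0.17, -0.48], [0.0, 0.0, 0.0, 0.3, 0.17, -0.45], [0.0, 0.0, 0.0, 0.35, 0.17, -0.4], [0.0, 0.0, 0.0, 0.4, 0.17, -0.35], [0.0, 0.0, 0.0, 0.45, 0.17, -0.3]]
[-0.65  0.72  0.52  1.6   0.27  1.06  1.7 ] [ 0.45  0.45 -0.62  2.19  1.81  0.27  0.3 ] (array([ 0.51080318,  0.50456045, -0.62656487,  2.19483519,  1.95277237,
        0.28611608,  0.24831696]), np.float64(8.198064812936581e-09), np.float64(3.2763134404526595e-09))
```

Request:
apply_moves([
  [0,0,0,-0.76,0,0.44],
  [0,0,0,-0.76,0,0.44],
  [0,0,0,-0.76,0,0.44],
  [0,0,0,-0.76,0,0.44],
  [0,0,0,-0.76,0,0.44],
  [0,0,0,0,0,0],
])

```text
clock: 23.28
eef_pos: [594.1, 17.0, 233.4]
tool_rot: [-2.094, 0.282, 0.431]
force: [-0.4, -0.2, 0.8]
width: 72.8
```

Request:
apply_moves([
  [0,0,0,-0.24,0.17,-0.48],
  [0,0,0,-0.17,0.17,-0.51],
  [0,0,0,-0.1,0.17,-0.53],
  [0,0,0,-0.04,0.17,-0.54],
  [0,0,0,0.04,0.17,-0.54],
  [0,0,0,0.1,0.17,-0.53],
  [0,0,0,0.17,0.17,-0.51],
  [0,0,0,0.24,0.17,-0.48],
])

```text
clock: 24.28
eef_pos: [591.2, 6.9, 233.6]
tool_rot: [-2.111, -0.263, 0.559]
force: [0.5, -0.1, -1.2]
width: 72.6
```

```bash
cat > gt.py <<'E'
# rows for a straight move to TCP + tilt/phi from the present state: python3 gt.py x y z phi n
from p2 import *
import sys
if __name__=="__main__":
    *t,phi,n=map(float,sys.argv[1:6]);n=int(n);s=read_state();q=s["qpos"]
    M=R.from_euler("xyz",s["tool_rot"]);T=Mor(0,35,phi)
    print("q",q.round(2),"axis",M.as_matrix()[:,1].round(3),"phi",((Mor(0,35,0).inv()*M).as_rotvec()*57.3).round(1))
    print("shift (units)",(M.as_matrix().T@(np.array(t)-s["eef_pos"])/40).round(2),"rot (units)",((M.inv()*T).as_rotvec()/np.radians(8)).round(2))
    g=goto(q,np.array(t),phi,n,0);print("pred",g[0].round(2),round(g[1],1),round(g[2],1))
E
python3 gt.py 603 5 213 -120 8
```

```text
q [-0.76  0.5   0.62  2.14  0.74  0.24  1.1 ] axis [ 0.462 -0.318 -0.828] phi [ -23.3 -122.2   -4.6]
shift (units) [0.08 0.58 0.12] rot (units) [ 1.6   0.45 -1.83]
pred [ 0.45  0.49 -0.54  2.19  2.    0.24  0.19] 0.0 0.0
```

Request:
apply_moves([
  [0,0,0,0.13,0.04,-0.15],
  [0,0,0,0.13,0.04,-0.15],
  [0,0,0,0.13,0.04,-0.15],
  [0,0,0,0.13,0.04,-0.15],
  [0,0,0,0.13,0.04,-0.15],
  [0,0,0,0.13,0.04,-0.15],
  [0,0,0,0.13,0.04,-0.15],
  [0,0,0,0.13,0.04,-0.15],
  [0,0,0,0.13,0.04,-0.15],
  [0,0,0,0.13,0.04,-0.15],
  [0,0,0,0.13,0.04,-0.15],
  [0,0,0,0.13,0.04,-0.15],
])

```text
clock: 25.78
eef_pos: [592.2, 7.2, 234.0]
tool_rot: [-1.912, -0.518, 0.611]
force: [-0.4, -0.1, -0.2]
width: 72.6
```

```bash
python3 gt.py 603 5 213 -120 8;python3 gt.py 603 5 213 0 24
```

```text
q [ 0.19  0.4  -0.37  2.25  2.01  0.24  0.02] axis [ 0.574 -0.007 -0.819] phi [  -0.4 -119.9   -0.3]
shift (units) [-0.1   0.58 -0.  ] rot (units) [ 0.04 -0.01 -0.02]
pred [ 0.44  0.49 -0.53  2.19  2.01  0.24  0.18] 0.0 0.0
q [ 0.19  0.4  -0.37  2.25  2.01  0.24  0.02] axis [ 0.574 -0.007 -0.819] phi [  -0.4 -119.9   -0.3]
shift (units) [-0.1   0.58 -0.  ] rot (units) [ 0.05 14.99  0.03]
pred [ 0.64  0.56 -0.81  2.2   1.89  0.4  -1.75] 0.0 0.0
```

Request:
apply_moves([
  [0,0,0,0,0.95,0],
  [0,0,0,0,0.95,0],
  [0,0,0,0,0.95,0],
  [0,0,0,0,0.95,0],
  [0,0,0,0,0.95,0],
  [0,0,0,0,0.95,0],
  [0,0,0,0,0.95,0],
  [0,0,0,0,0.95,0],
  [0,0,0,0,0.95,0],
  [0,0,0,0,0.95,0],
  [0,0,0,0,0.95,0],
  [0,0,0,0,0.95,0],
])

```text
clock: 27.28
eef_pos: [592.2, 7.1, 233.7]
tool_rot: [-1.022, -0.283, -1.156]
force: [-0.9, 0.0, -0.3]
width: 72.2
```

Request:
apply_moves([
  [0,0,0,0,0.9,0],
  [0,0,0,0,0.9,0],
  [0,0,0,0,0.9,0],
  [0,0,0,0,0.9,0],
  [0,0,0,0,0,0],
])

```text
clock: 27.9
eef_pos: [592.3, 7.5, 233.4]
tool_rot: [-0.961, -0.007, -1.574]
force: [0.2, -0.2, 1.1]
width: 72.7
```

```bash
python3 gt.py 649 5 148 0 12; python3 gt.py 603.1 5 213.5 0 12
```

```text
q [ 0.52  0.49 -0.85  2.25  1.78  0.47 -1.8 ] axis [ 0.573 -0.008 -0.819] phi [-0.  -0.1 -0.5]
shift (units) [ 0.04  2.56 -0.06] rot (units) [0.   0.01 0.06]
pred [ 0.58  0.76 -0.78  2.11  2.05  0.5  -1.84] 0.0 0.0
q [ 0.52  0.49 -0.85  2.25  1.78  0.47 -1.8 ] axis [ 0.573 -0.008 -0.819] phi [-0.  -0.1 -0.5]
shift (units) [ 0.06  0.56 -0.06] rot (units) [0.   0.01 0.06]
pred [ 0.63  0.56 -0.81  2.2   1.88  0.39 -1.75] 0.0 0.0
```

Request:
apply_moves([
  [0.05,0.4,-0.06,0,0,0.06],
  [0,0.4,0,0,0,0],
  [0,0.4,0,0,0,0],
  [0,0.4,0,0,0,0],
  [0,0,0,0,0,0],
], jaw=0.9)

```text
clock: 28.52
eef_pos: [627.1, 6.5, 178.3]
tool_rot: [-0.962, 0.0, -1.567]
force: [-0.6, -0.2, 0.6]
width: 81.1
```

```bash
python3 gt.py 649 5 148 0 12; python3 - <<'E'
from h import *
a=get_image("scene")[155:235,190:310,::-1];b=get_image("top")[150:220,210:300,::-1]
cv2.imwrite("pics/app.png",np.hstack([cv2.resize(b,(386,300),interpolation=cv2.INTER_CUBIC),cv2.resize(a,(414,300)[:1]+(276,),interpolation=cv2.INTER_CUBIC) if 0 else cv2.resize(a,(414,300),interpolation=cv2.INTER_CUBIC)]))
E
```

```text
q [ 0.5   0.66 -0.85  2.21  1.96  0.57 -1.91] axis [ 0.572  0.002 -0.821] phi [-0.1 -0.2  0.1]
shift (units) [0.04 0.93 0.02] rot (units) [ 0.02  0.02 -0.01]
pred [ 0.58  0.76 -0.79  2.11  2.05  0.5  -1.83] 0.0 0.0
```

View pics/app.png

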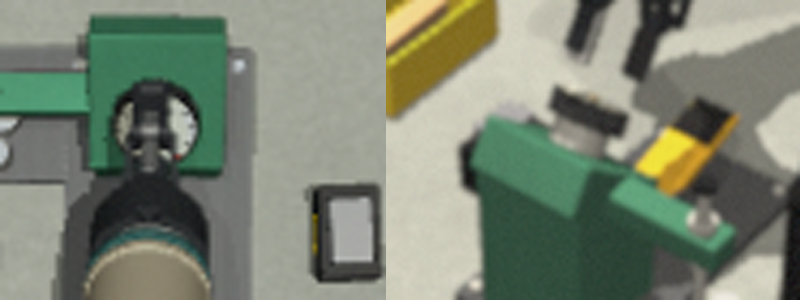

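The top view shows the jaws centred on the dial, with the fingers at about x 152 and the bezel centre at 155. The scene view shows the jaws above and in line with the bezel axis: fingers at (580,50) and (635,75), bezel at (590,108). I'll check the bezel position against the scene camera numerically.

```bash
python3 - <<'E'
from h import *
g=[604.67,4.22,.002];n=np.array([-.5736,0,.8192]);up=np.array([.8192,0,.5736])
for o in(18,36):
    c=np.array([50,0,140])+o*n
    pts=np.array([c]+[c+31*(np.cos(a)*up+np.sin(a)*np.array([0,1,0])) for a in np.arange(0,6.28,.1)])
    p=(proj("scene",G(pts,g))+.5-[190,155])*[414/120,300/80]+[386,0]
    print(o,"c",p[0].round(0),"x",p[1:,0].min().round(),p[1:,0].max().round(),"y",p[1:,1].min().round(),p[1:,1].max().round())
print("tcp",(proj("scene",[[627.1,6.5,178.3]])+.5-[190,155])*[414/120,300/80]+[386,0])
E
```

```text
18 c [583. 123.] x 544.0 621.0 y 106.0 139.0
36 c [591.  99.] x 553.0 629.0 y 82.0 115.0
tcp [[599.18886717  85.08952852]]
```

Request:
apply_moves([
  [0.04,0.3,0.02,0,0,0],
  [0,0.25,0,0,0,0],
  [0,0.2,0,0,0,0],
  [0,0.13,0,0,0,0],
  [0,0.05,0,0,0,0],
  [0,0,0,0,0,0],
])

```text
clock: 29.38
eef_pos: [649.3, 6.6, 148.9]
tool_rot: [-0.961, 0.001, -1.566]
force: [-0.2, 0.5, -0.4]
width: 81.1
```

Request:
apply_moves([
  [0,0,0,0,0,0],
  [0,0,0,0,0,0],
  [0,0,0,0,0,0],
  [0,0,0,0,0,0],
  [0,0,0,0,0,0],
], jaw=-1)

```text
clock: 30.0
eef_pos: [647.1, 6.7, 148.4]
tool_rot: [-0.964, 0.001, -1.566]
force: [-8.1, 0.2, 5.1]
width: 60.1
```

Request:
apply_moves([
  [0,0,0,0,-0.5,0],
  [0,0,0,0,-0.7,0],
  [0,0,0,0,-0.7,0],
  [0,0,0,0,-0.7,0],
  [0,0,0,0,-0.7,0],
  [0,0,0,0,-0.7,0],
  [0,0,0,0,0,0],
])

```text
clock: 30.88
eef_pos: [646.5, 6.4, 148.0]
tool_rot: [-1.04, -0.306, -1.09]
force: [-8.8, -0.3, 3.4]
width: 60.2
```

```bash
python3 gt.py 649 5 148 -147 20; python3 -c "
from cell import *
s=read_state();print(s['force'],s['torque'],s['width'])"
```

```text
q [ 0.39  0.7  -0.69  2.18  2.11  0.51 -1.49] axis [ 0.569  0.004 -0.822] phi [ -0.2 -32.3   0.3]
shift (units) [0.06 0.04 0.02] rot (units) [ -0.03 -14.34  -0.04]
pred [ 0.28  0.64 -0.35  2.09  2.36  0.25  0.3 ] 0.0 0.0
[-8.81751751 -0.30296213  3.38871518] [-0.32040335  1.75689046 -0.0846517 ] 60.24402505522769
```

Request:
apply_moves([
  [0,0,0,0,-0.8,0],
  [0,0,0,0,-0.8,0],
  [0,0,0,0,-0.8,0],
  [0,0,0,0,-0.8,0],
  [0,0,0,0,-0.8,0],
  [0,0,0,0,-0.8,0],
  [0,0,0,0,-0.8,0],
  [0,0,0,0,-0.8,0],
  [0,0,0,0,-0.8,0],
  [0,0,0,0,-0.8,0],
  [0,0,0,0,-0.8,0],
  [0,0,0,0,0,0],
])

```text
clock: 32.38
eef_pos: [646.0, 5.0, 147.7]
tool_rot: [-1.719, -0.589, 0.265]
force: [-9.5, -2.7, 3.5]
width: 60.7
```

```bash
python3 gt.py 649 5 148 -147 20; python3 -c "
from cell import *
s=read_state();print(s['force'],s['torque'],s['width'])"
```

```text
q [ 0.16  0.62 -0.34  2.19  2.42  0.34 -0.64] axis [ 0.569  0.002 -0.823] phi [  -0.2 -102.6    0.4]
shift (units) [ 0.06  0.04 -0.01] rot (units) [-0.04 -5.55 -0.03]
pred [ 0.27  0.64 -0.34  2.09  2.37  0.24  0.29] 0.0 0.0
[-9.50627171 -2.71313616  3.51519885] [-0.92104377  1.63000972 -0.57054089] 60.73748630967031
```

Request:
apply_moves([
  [0,0,0,0,-0.8,0],
  [0,0,0,0,-0.8,0],
  [0,0,0,0,-0.8,0],
  [0,0,0,0,-0.8,0],
  [0,0,0,0,-0.8,0],
  [0,0,0,0,-0.8,0],
  [0,0,0,0,-0.75,0],
  [0,0,0,0,0,0],
  [0,0,0,0,0,0],
])

```text
clock: 33.5
eef_pos: [646.6, 4.1, 148.1]
tool_rot: [-2.096, -0.317, 1.079]
force: [-9.0, -4.1, 3.1]
width: 60.0
```

```bash
python3 gt.py 649 5 148 -147 20;  python3 - <<'E'
from h import *
b=np.mean([get_image("top").astype(float) for _ in range(4)],0).astype(np.uint8)
c=b[165:200,228:268].astype(int);m=(c[...,0]>110)&(c[...,1]<90)&(c[...,2]<90);print(np.argwhere(m).tolist())
E
```

```text
q [ 0.04  0.61 -0.15  2.19  2.7   0.29 -0.18] axis [ 0.569  0.001 -0.822] phi [-1.000e-01 -1.469e+02  4.000e-01]
shift (units) [ 0.04  0.04 -0.03] rot (units) [-0.03 -0.02 -0.02]
pred [ 0.27  0.64 -0.34  2.09  2.37  0.24  0.29] 0.0 0.0
[[7, 18], [8, 17], [8, 18]]
```

Request:
apply_moves([
  [0,0,0,0,0,0],
  [0,0,0,0,0,0],
  [0,0,0,0,0,0],
  [0,-0.2,0,0,0,0],
  [0,-0.5,0,0,0,0],
  [0,-0.6,0,0,0,0],
  [0,-0.6,0,0,0,0],
  [0,0,0,0,0,0],
], jaw=0.8)

```text
clock: 34.7
eef_pos: [605.6, 6.2, 213.1]
tool_rot: [-2.101, -0.322, 1.082]
force: [0.2, -0.4, -0.1]
width: 77.0
```

```bash
python3 - <<'E'
from h import *
b=np.mean([get_image("top").astype(float) for _ in range(6)],0).astype(np.uint8)
c=b[165:200,228:268];i=c.astype(int);m=(i[...,0]>110)&(i[...,1]<100)&(i[...,2]<100);print([(r,k,i[r,k].tolist()) for r,k in np.argwhere(m)])
cv2.imwrite("pics/dial2.png",cv2.resize(c[:30,:,::-1],(800,600),interpolation=cv2.INTER_CUBIC))
E
```

```text
[(np.int64(7), np.int64(18), [180, 51, 40]), (np.int64(8), np.int64(17), [146, 88, 76]), (np.int64(8), np.int64(18), [167, 59, 52]), (np.int64(9), np.int64(17), [112, 95, 86])]
```

View pics/dial2.png

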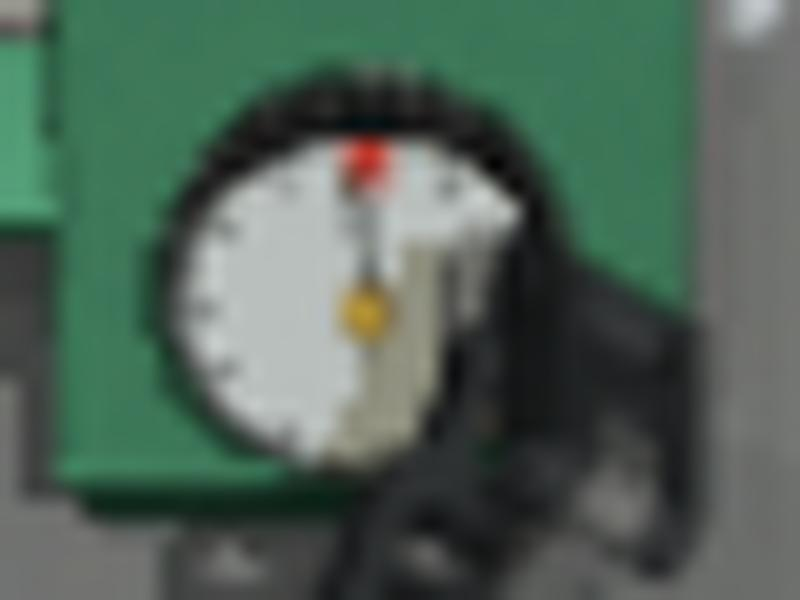

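In the crop the red mark is at about (366,162), with the needle tip at about (350,172) just to its left. It needs roughly 4 to 5° more anticlockwise. I'll measure it better with weighted centroids.

```bash
cat > ang.py <<'E'
from h import *
g=[604.67,4.22,.002];n=np.array([-.5736,0,.8192]);up=np.array([.8192,0,.5736])
T=np.array(calibration("top")["world_from_camera"]);o=T[:3,3]
def pt(x,y,off=36):
    c=np.array([50,0,140])+off*n;u,v=(x+.5)/20-.5+228,(y+.5)/20-.5+165
    w=ray("top",u,v,0);d=w-o;cw=G(c,g)[0];w=o+d*(n@(cw-o))/(n@d);q=w-cw;return np.array([q@up,q[1]])
h=pt(365,312,38)  # lateral centre from the hub
def A(x,y,off=36):
    q=pt(x,y,off)-[pt(365,312,39)[0],h[1]];return q.round(1),np.degrees(np.arctan2(q[1],q[0])).round(1)
for f in("dial","dial2"):
    im=cv2.imread(f"pics/{f}.png").astype(float)
    b,gg,r=im[...,0],im[...,1],im[...,2];w=np.clip(r-gg-10,0,None)*(np.abs(r-gg)>25)*(gg-b<25);w[:120]=0;w[480:]=0;w[:,:250]=0;w[:,520:]=0
    ys,xs=np.mgrid[:600,:800];cx,cy=(w*xs).sum()/w.sum(),(w*ys).sum()/w.sum();print(f,"red",round(cx),round(cy),A(cx,cy))
    br=im.sum(2)/3
    for y in (175,190,210,230,250,270):
        row=np.clip(br[y,300:430].max()-br[y,300:430]-40,0,None);x=300+(row*np.arange(130)).sum()/max(row.sum(),1);print("  needle row",y,round(x,1),A(x,y,38)[1])
    w=np.clip(gg-b-40,0,None)*(r>gg)*(r-gg<60);w[:250]=0;w[380:]=0;w[:,:300]=0;w[:,430:]=0;print("  hub",(w*xs).sum()/w.sum(),(w*ys).sum()/w.sum())
E
python3 ang.py
```

```text
dial red 455 424 (array([-20.8, -13.7]), np.float64(-146.6))
  needle row 175 351.3 5.3
  needle row 190 350.9 6.1
  needle row 210 361.5 1.9
  needle row 230 363.3 1.3
  needle row 250 368.5 -2.8
  needle row 270 368.7 -4.7
  hub 365.3877783872737 313.7235106966539
dial2 red 368 161 (array([24.1, -0.3]), np.float64(-0.7))
  needle row 175 360.2 1.9
  needle row 190 354.2 4.7
  needle row 210 362.2 1.6
  needle row 230 363.3 1.2
  needle row 250 389.7 -20.1
  needle row 270 386.2 -25.5
  hub 365.23835476787957 314.36968710790467
```

```bash
python3 gt.py 647.2 4.5 148.2 -147 12
```

```text
q [ 0.14  0.45 -0.3   2.25  2.28  0.23  0.24] axis [ 0.572  0.004 -0.82 ] phi [   0.2 -147.     0.2]
shift (units) [-0.07  1.87  0.01] rot (units) [-0.02  0.    0.01]
pred [ 0.27  0.63 -0.34  2.09  2.38  0.24  0.27] 0.0 0.0
```

Request:
apply_moves([
  [-0.07,0.5,0,0,0,0],
  [0,0.5,0,0,0,0],
  [0,0.45,0,0,0,0],
  [0,0.25,0,0,0,0],
  [0,0.17,0,0,0,0],
  [0,0,0,0,0,0],
  [0,0,0,0,0,0],
])

```text
clock: 35.88
eef_pos: [647.3, 4.2, 149.5]
tool_rot: [-2.1, -0.32, 1.083]
force: [0.6, 0.9, 0.5]
width: 77.2
```

Request:
apply_moves([
  [0,0,0,0,0,0],
  [0,0,0,0,0,0],
  [0,0,0,0,0,0],
  [0,0,0,0,0,0],
  [0,0,0,0,0,0],
], jaw=-1)

```text
clock: 36.5
eef_pos: [646.1, 4.9, 149.5]
tool_rot: [-2.098, -0.32, 1.084]
force: [-6.1, -0.0, 5.5]
width: 60.4
```

Request:
apply_moves([
  [0,0,0,0,-0.25,0],
  [0,0,0,0,-0.25,0],
  [0,0,0,0,-0.25,0],
  [0,0,0,0,0,0],
  [0,0,0,0,0,0],
  [0,0,0,0,0,0],
])

```text
clock: 37.25
eef_pos: [646.1, 4.9, 149.5]
tool_rot: [-2.125, -0.266, 1.178]
force: [-5.3, 0.1, 6.5]
width: 60.2
```

```bash
python3 gt.py 647.2 4.5 148.2 -153 12
```

```text
q [ 0.18  0.62 -0.36  2.19  2.41  0.35  0.25] axis [ 0.572  0.005 -0.82 ] phi [   0.3 -153.1    0.2]
shift (units) [-0.01  0.04 -0.01] rot (units) [-0.03  0.01  0.02]
pred [ 0.28  0.64 -0.35  2.09  2.37  0.24  0.39] 0.0 0.0
```

Turned 6° further. Now I'll release, back well clear and look.

Request:
apply_moves([
  [0,0,0,0,0,0],
  [0,0,0,0,0,0],
  [0,0,0,0,0,0],
  [0,-0.2,0,0,0,0],
  [0,-0.5,0,0,0,0],
  [0,-0.6,0,0,0,0],
  [0,-0.6,0,0,0,0],
  [0,-0.6,0,0,0,0],
  [0,0,0,0,0,0],
], jaw=0.8)

```text
clock: 38.38
eef_pos: [590.0, 3.7, 232.9]
tool_rot: [-2.129, -0.267, 1.177]
force: [0.2, -0.6, -0.2]
width: 76.9
```

```bash
python3 - <<'E'
from h import *
b=np.mean([get_image("top").astype(float) for _ in range(8)],0).astype(np.uint8)
c=b[165:200,228:268]
i=c.astype(int);m=(i[...,0]-i[...,1]>25)&(i[...,1]-i[...,2]<25);print([(int(r),int(k),i[r,k].tolist()) for r,k in np.argwhere(m)])
cv2.imwrite("pics/dial2.png",cv2.resize(c[:30,:,::-1],(800,600),interpolation=cv2.INTER_CUBIC))
E
python3 ang.py|sed -n '9,20p'
```

```text
[(7, 16, [174, 104, 99]), (7, 17, [180, 55, 47]), (7, 18, [178, 132, 126]), (8, 16, [182, 112, 106]), (8, 17, [161, 41, 32]), (8, 18, [165, 120, 115]), (9, 16, [177, 145, 141]), (9, 17, [123, 73, 67])]
dial2 red 346 163 (array([23.6,  2.9]), np.float64(6.9))
  needle row 175 350.1 5.8
  needle row 190 350.7 6.2
  needle row 210 361.5 1.9
  needle row 230 363.3 1.2
  needle row 250 368.4 -2.8
  needle row 270 368.7 -4.7
  hub 365.18381361382546 313.7345905686604
```

View pics/dial2.png

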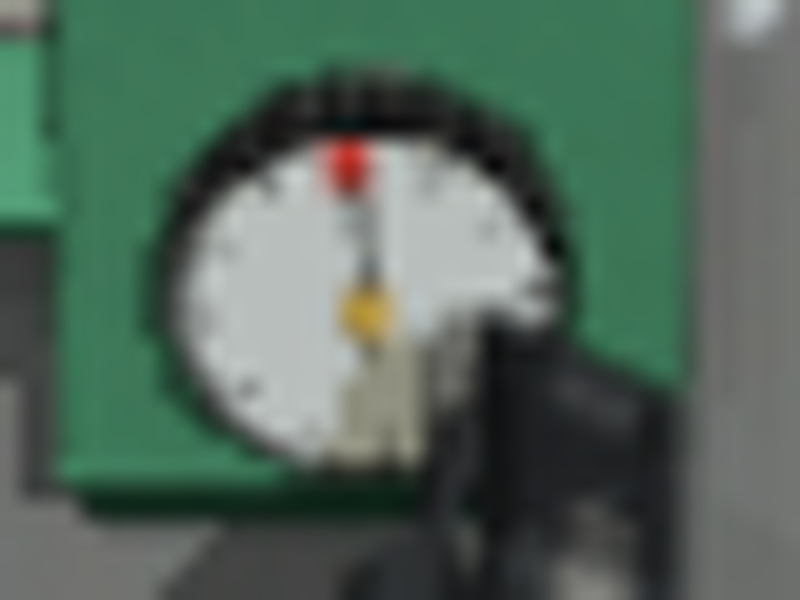

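The red mark (347,163) now sits on the needle tip (about 350,172) and the tool is clear. I'm handing in.

```bash
python3 -c "
from cell import *
import numpy as np,cv2
a=cv2.resize(get_image('top')[:,:,::-1],(800,600),interpolation=cv2.INTER_CUBIC).astype(int);b=cv2.imread('pics/top0.png').astype(int)
d=np.abs(a-b).sum(2)
for n,(x,y,w) in dict(can=(308,326,22),bat=(454,319,22),drill=(195,250,50),tape=(506,240,25),bits=(580,275,28),socket=(325,290,8)).items(): print(n,(d[y-w:y+w,x-w:x+w]>120).mean().round(3))
print(read_state()['clock'],finish_job())"
```

```text
can 0.0
bat 0.0
drill 0.0
tape 0.0
bits 0.0
socket 0.0
the job is handed in; nothing more can be done
38.825 None
```

I did all the steps in order and handed the job in at 38.8 s of the 72 s allowed; the hand-in gives no verdict.

- **Chock:** I gripped its -y end, pulled it out sideways and let it go in the yellow bin. The next picture showed it lying inside; I did not check it again later.
- **Pedal:** I pressed it until the force rose to 34 N with the TCP at z 51.5 mm, which is the stop, then released it. A picture showed it back up.
- **Bezel:** The first try at the tilt ran into joint 6's limit at 27°, so I swung the elbow to the other side. I then turned the bezel about 147° anticlockwise. The picture showed it 2 to 2.5 mm short at the tip, so I gripped it again and turned it another 6°.
- **Last checks:**
  - The red mark read 6.9° and the needle tip about 6°, roughly 0.4 mm apart at the tip.
  - The needle angle read along its shaft varied with pixel blur (+2° to -5° further in), so I relied on the tip.
  - Comparing start and end pictures showed no change at any of the six other loose things.
  - The gripper was about 100 mm clear of the dial, with no contact force.

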